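# Set and lock the stop of a labelling jig

### The arm

A 6-joint arm with a two-finger parallel gripper is mounted at the origin on the work surface; the furniture and walls round the work are solid. World frame = base frame: x ahead of the robot, y to its left, z up, the work surface at z = 0. Lengths are in m, angles in rad, forces in N, time in s.
With the tool pointing down it reaches from about 0.25 to 0.775 m from the base axis. Payload 4 kg.
Tool frame: the origin (TCP) lies at the very end of the fingers, on their centre line; the grasp point (between the pads) lies hold_point_z behind it (hold_point_z is the distance from the TCP to the grasp point, in m); z points along the fingers, y is the direction in which the jaws open and shut (so a half turn about z gives the same grasp; the last joint's range is limited). The gripper opens to 94 mm and grips with 3 to 60 N. Pads are 16 mm wide; open, the fingers measure 119 mm over their backs; the gripper's body (75 mm by 177 mm) begins 78 mm behind the grasp point.
Start: joints at [-1.407, 0.087, 1.371, -0, 1.684, -0.103], TCP at [0.145, -0.531, 0.206] pointing down, gripper open.
Joint ranges: [-3.1, 3.1], [-0.76, 2.03], [0.27, 2.55], [-1.08, 4.22], [0.17, 2.65], [-2.57, 2.57]. Speed limits (rad/s): [2.79, 2.79, 3.14, 3.14, 3.14, 3.14].

### API

Orientations are given as [roll, pitch, yaw] about the fixed x, y, z axes, in that order (R = Rz(yaw) Ry(pitch) Rx(roll)).
In Python, from bench import * gives the robot as it stands.
- The arm moves only by the tool step_arm, never from a script. Its argument "increments" is text: rows parted by semicolons, each of 6 numbers parted by spaces: the shift along the tool's x, y, z in cm, then the turn, a rotation vector about the tool's x, y, z in rad. A call has 1 to 5 rows; each row shifts and turns the commanded pose from where the row before left it, along the tool's axes as they then stand; what a row does not reach is not made up. A row lasts 1/10 s, in which the tool goes at most 50 mm and 8.59 degrees, less where a joint would pass 70% of its speed; a pose out of reach is approached as far as the arm can. A call is refused whole if a number of a shift passes 5 or a number of a turn 0.15, either way. A call with a gripper value outside its range is refused whole. "claw" is the gripper's target within -1 to 1 (shut at 1, half-way at 0, fully open at -1), set as the call begins (left out, the last holds). The fingers move at their own pace and stop on an object; the grip force is fixed at half the most. Time passes only in rows, so rows that do not move let the fingers close. It gives the time, the measured TCP pose, the force and the opening at its end, in the units of the state.
- get_obs(): the state, without advancing time (a new reading comes with each control period).
- snapshot(name): name is "side" or "top"; returns the picture (480x640x3 uint8, red, green, blue); there is no depth.
- calibration(name): a dict with "camera_matrix" (3x3 intrinsics, pixels), "eye" and "orientation" of the camera in the world. Camera axes: x right, y up, looking along -z (the intrinsics and any distortion apply to the point x, -y, -z); pixel columns grow to the right and rows downward; lengths in m; the calibration is good to about 2 mm. A picture is of the moment at which its call begins. calibration takes no time and is no camera call.
- close_job(): hands the job in, once; it reports no verdict.
The state is a dict: "time": time; "joint_positions": joint angles; "qvel": joint speeds; "joint_torque": joint torques, N m; "tool_pos": TCP position; "ee_rot": TCP orientation; "wrist_force": force on the tool from outside, world axes, zero at the start; "wrist_torque": the same for the moment, N m; "width": finger opening in m.
Only numpy, scipy, OpenCV 4.12 (cv2) and the standard library are available. Lean on these libraries where they do the work, as an engineer would, in place of code of your own. Each camera call takes 0.05 s, during which the arm holds its last target. There are 200 camera calls.

### The job

Set up the labelling jig for the small carton: slide the jig's stop up to the carton until the carton sits snugly between the stop and the end fence, then flip the cam lever on the stop fully down to lock it there. Leave the carton flat on the bed, and do not disturb the marker, test weight and jar standing around.

Things in the scene. Friction and masses are not known exactly. Their poses are not given: they have to be found in the camera images.
- jig: Aluminium bed plate of the labelling jig, 340 x 120 x 12 mm, on 8 mm feet (top 20 mm above the bench), fixed to the bench; origin at the bench height (z = 0) under its centre; its x axis is the sliding direction, from the stop towards the end fence; y points to the left, z up. A steel rail (330 long, 30 wide, 15 high, on the bed, so its top is 35 mm above the bench) runs along x, its left side at y = -18 mm; the carton lies on the bed just left of the rail.
- end_face (a point): Centre of the face of the grey end fence that looks at the carton (towards the jig's -x), 34 mm above the bench. The fence is a block 16 thick, 50 wide, 28 high, fixed on the bed; it is bolted at a different place along the bed each time, square to the bed.
- carton: Small red-orange cardboard carton, 36 x 62 x 21 mm, 100 g, loose, flat on the bed; origin at the centre of its underside. Its long side (its own y axis) lies along the jig's x axis, give or take 0.07 rad; it starts 2 to 10 mm short of the end fence.
- stop (a joint): Position of the grey sliding stop along the rail, m: 0 at the near end, growing towards the end fence, at most 0.13. It slides with about 2 N of friction while the lever is up and stays where it is left; with the lever fully down it is clamped and does not slide under 25 N.
- stop_face (a point): Point on the front face of the stop (the face that looks at the carton, towards the jig's +x), 31 mm above the bench and on the jig's centre line (jig y = 0). The face is 46 mm wide, from 22 to 40 mm above the bench. The stop extends 97 mm back from it (to -x).
- stop_tab (a point): Centre of the top of the black grip tab that stands on the rear of the stop, 80 mm above the bench; the tab is 24 mm along jig x, 14 mm along jig y, and is free from its top down 40 mm to the top of the stop (40 mm above the bench). It is 82 mm behind the stop's face and 60 mm behind the lever. Pinch it across jig y or push it.
- lever_pivot (a point): Axis of the cam lever, 50 mm above the bench, on the stop over the rail, between two ears whose tops are 64 mm above the bench; the axis is parallel to jig x. 22 mm behind the stop's face.
- lever_tip (a point): Tip of the cam lever, on its centre line, 85 mm from the pivot axis. The lever is a straight bar 8 mm thick and 14 mm wide (along jig x), with a black grip 10 mm thick and 18 mm wide over the last 34 mm. When the lever is up it stands 72 degrees above the horizontal, leaning to jig +y; when down it lies level across the stop, pointing to jig +y, 50 mm above the bench.
- lever (a joint): Angle of the cam lever, rad: 0 up (stop free), 1.25 down level (stop locked, hard limit). It swings down towards jig +y about the pivot axis. It stays where it is left; swinging it takes about 0.22 N m about the pivot (3 to 4 N near the tip), rising to about 0.35 N m (5 N) over the last 0.3 rad, where the cam presses a brake pad on the rail.
- marker: Bystander: blue felt marker, 126 mm long, 18 mm thick, lying on the bench between robot and jig, to the right; origin at the centre of its underside.
- test_weight: Bystander: brass-coloured knobbed test weight, 38 mm diameter, 65 mm high, standing between robot and jig, to the left; origin at the centre of its underside. A tall computer monitor stands on the bench to the robot's left, a desk phone left of the jig, and a steel gantry post right of it with beams overhead.
- sample_jar: Bystander: white jar with yellow lid, 68 mm diameter, 73 mm high, beyond the jig, to the right; origin at the centre of its underside.
Mind the look-alikes: they are no part of the job. Leave any yellow look-alike of the carton alone.

How it is judged:
On the way, in this order (a step that is already met when the one before it is completed fails the run):
1. the stop is slid up so that the carton sits snugly between it and the end fence, the lever not yet down (horizontal distance between stop_face and end_face below 0.0665 m and value of joint lever below 0.6 rad), for 0.2 s.
2. the lever is fully down (value of joint lever above 1.1 rad), for 0.2 s.
At the end, for the whole second after the job is handed in: Stop face at most 65.5 mm from the end fence face, the 62 mm carton flat between them (against the fence within 5 mm, long side along the jig within 0.1 rad, centre within 20 mm of the bed's centre line); lever down to at least 1.1 of 1.25 rad; all at rest (x of end_face in the frame of stop_face below 0.0655 m and value of joint lever above 1.1 rad and x of carton in the frame of end_face between -0.036 and -0.029 m and y of carton in the frame of jig below 0.02 m and z of carton in the frame of jig below 0.023 m and angle between carton's own z axis and vertical below 0.1 rad and angle between the y axis of carton and the x axis of jig, either way round below 0.1 rad and linear speed of carton below 0.02 m/s); the robot touches nothing.
It fails at once if the marker, test weight or jar is moved more than 30 mm (distance of any of marker, test_weight, sample_jar from where it was at the start of the episode above 0.03 m).
It also fails if it takes over 45 s, if anything falls off the work surface, if the arm or the gripper's body presses on something with over 40 N, if the wrist force passes 120 N, or if a joint passes its speed limit or range.

## Working session

There is one attempt and no reset: what is moved stays moved. The work goes in short steps, Python scripts to look and compute and a tool call to move; the robot and the scene stay as the last step left them, time stands still between calls to the robot, and variables do not carry over. Pictures are saved under pics/ and viewed, about 8 in all and at most 12, crops included, and the job is handed in when it is done.

Besides the shell and the picture viewer there is one more tool, called after "Request:" as name(argument=value, ...) on one line, values as JSON. step_arm: Moves the arm, as the interface text tells. Its arguments: {"type":"object","properties":{"increments":{"type":"string"},"claw":{"type":"number"}},"required":["increments"]}

```bash
ls; mkdir -p pics; python3 - <<'E'
from bench import *
import cv2
for n in("side","top"):
    cv2.imwrite(f"pics/{n}0.png",cv2.cvtColor(snapshot(n),cv2.COLOR_RGB2BGR)); print(n,calibration(n))
print(get_obs())
E
```

```text
pics
side {'camera_matrix': array([[533.88225543,   0.        , 319.43891054],
       [  0.        , 533.88225543, 234.94261557],
       [  0.        ,   0.        ,   1.        ]]), 'eye': array([0.54203856, 0.59393076, 0.61132018]), 'orientation': array([ 1.00876982e+00, -5.37904071e-04,  3.09889187e+00])}
top {'camera_matrix': array([[499.86129979,   0.        , 323.41053175],
       [  0.        , 499.86129979, 244.1009285 ],
       [  0.        ,   0.        ,   1.        ]]), 'eye': array([ 0.43090878, -0.20391102,  1.08115446]), 'orientation': array([ 0.07717053,  0.00732456, -1.58426368])}
{'time': 0.1, 'joint_positions': array([-1.40711173e+00,  8.78482011e-02,  1.37208337e+00,  1.32193871e-05,
        1.68360233e+00, -1.03114681e-01]), 'qvel': array([-0.00024083, -0.00186532, -0.00382529,  0.00054186,  0.00061443,
        0.00125101]), 'joint_torque': array([ 2.10994134e-03, -3.41252124e+01, -3.03301048e+01,  7.19696190e-02,
        3.03722033e-02, -9.21030369e-05]), 'tool_pos': array([ 0.14491662, -0.53005543,  0.20444922]), 'ee_rot': array([-3.13966307e+00, -2.12884787e-04,  2.66800548e-01]), 'wrist_force': array([ 0.34147235,  0.20459966, -0.40837072]), 'wrist_torque': array([ 0.00535857, -0.01811705,  0.05938076]), 'width': 0.09391865546836532}
```

View pics/side0.png

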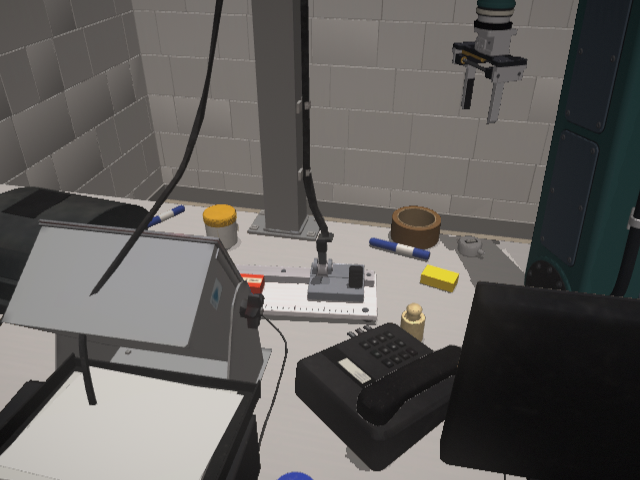

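View pics/top0.png

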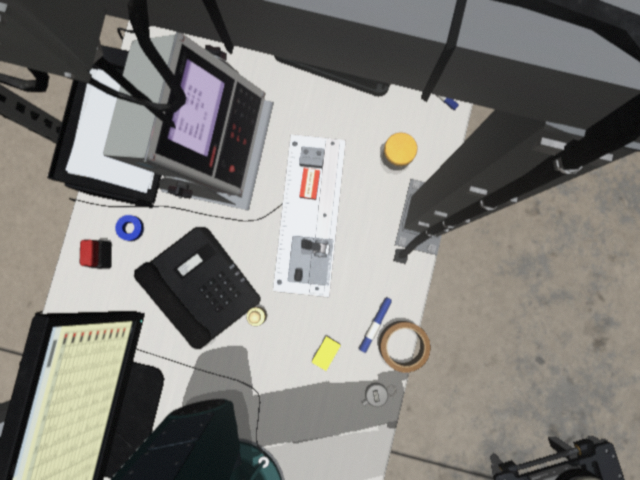

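```bash
cat > h.py <<'E'
from bench import *
import numpy as np, cv2
from scipy.spatial.transform import Rotation as R
def ray(n,px):
    c=calibration(n);K=c["camera_matrix"]
    d=np.linalg.inv(K)@[px[0],px[1],1.];d=np.array([d[0],-d[1],-d[2]])
    return c["eye"],R.from_euler("xyz",c["orientation"]).as_matrix()@d
def on(n,px,z):
    e,d=ray(n,px);return e+d*(z-e[2])/d[2]
def proj(n,p):
    c=calibration(n);q=R.from_euler("xyz",c["orientation"]).as_matrix().T@(np.array(p)-c["eye"])
    u=c["camera_matrix"]@[q[0],-q[1],-q[2]];return u[:2]/u[2]
def save(n,name,x0,y0,x1,y1,s):
    im=cv2.cvtColor(snapshot(n),cv2.COLOR_RGB2BGR)
    cv2.imwrite(f"pics/{name}.png",cv2.resize(im[y0:y1,x0:x1],None,fx=s,fy=s,interpolation=cv2.INTER_CUBIC)); return im
E
python3 - <<'E'
from h import *
t=cv2.imread("pics/top0.png"); s=cv2.imread("pics/side0.png")
a=cv2.resize(t[125:305,260:360],None,fx=3.3,fy=3.3,interpolation=cv2.INTER_CUBIC)
b=cv2.resize(s[225:330,230:390],None,fx=2.9,fy=2.9,interpolation=cv2.INTER_CUBIC)
c=np.zeros((600,800,3),np.uint8);c[:594,:330]=a;c[:b.shape[0],335:335+b.shape[1]]=b[:,:465]
cv2.imwrite("pics/crop0.png",c)
m=cv2.inRange(cv2.cvtColor(t,cv2.COLOR_BGR2HSV),(0,0,195),(180,25,255))
for n,p,z in [("NWc",(291,136),.02),("fence",(312,157),.048),("carton",(310,183),.041),("tab",(298,275),.08)]:print(n,on("top",p,z))
E
```

```text
NWc [ 0.74893071 -0.13019345  0.02      ]
fence [ 0.69482658 -0.17591205  0.048     ]
carton [ 0.64097404 -0.17085484  0.041     ]
tab [ 0.44714958 -0.14596677  0.08      ]
```

View pics/crop0.png

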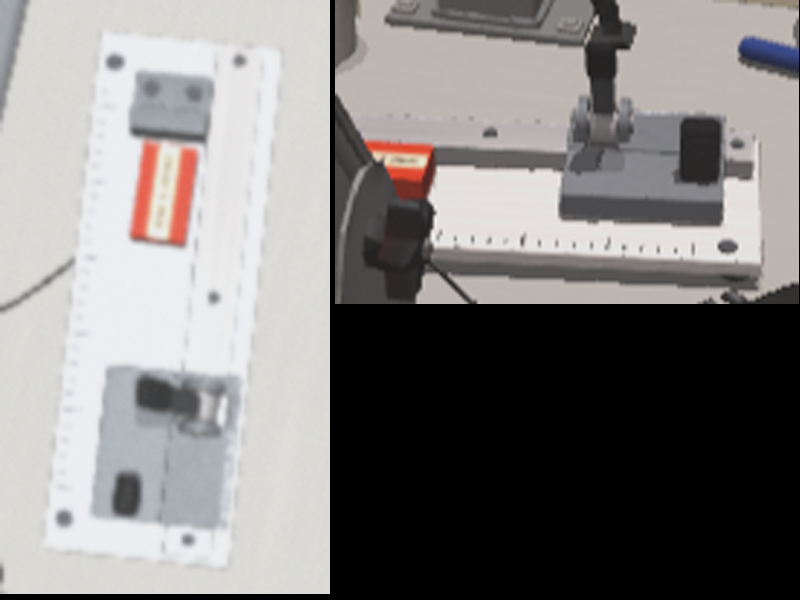

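```bash
cat > jig.py <<'E'
from h import *
f=lambda x,y,z:on("top",(x/3.3+260-.35,y/3.3+125-.35),z)
NW,NE,SE,SW=[f(*p,.02) for p in((104,32),(281,47),(227,566),(46,548))]
O=(NW+NE+SE+SW)/4
ex=(NW+NE-SE-SW);ex[2]=0;ex/=np.linalg.norm(ex);ey=np.array([-ex[1],ex[0],0]);yaw=np.arctan2(ex[1],ex[0])
J=lambda p:np.array([(p-O)@ex,(p-O)@ey])
W=lambda x,y,z:np.array([*(O+x*ex+y*ey)[:2],z])
E
python3 - <<'E'
from jig import *
print("size",np.linalg.norm(NW-SW),np.linalg.norm(NE-SE),np.linalg.norm(NW-NE),np.linalg.norm(SW-SE),"O",O,"yaw",yaw)
for n,x,y,z in [("fence edgeL",131,131,.0205),("fenceR",207,140,.0205),("fence top edge L",133,103,.048),("fence top edge R",209,110,.048),("cart FL",145,141,.041),("cart FR",201,145,.041),("cart NL",131,238,.041),("NR",187,245,.041),("stop FL",108,366,.04),("stop FR",240,376,.04),("stop RL",92,514,.04),("stop RR",224,527,.04),("tab",127,485,.08),("lever end",137,392,.125)]:
    p=f(x,y,z);print(n,J(p).round(4),p.round(4))
for n,p in dict(marker=(377,325),weight=(257,316),post=(403,257)).items(): print(n,on("top",p,.03).round(3))
E
```

```text
size 0.3393047849167989 0.3404803222028825 0.11662391286757687 0.11658696358079153 O [ 0.57789451 -0.16851995  0.02      ] yaw -0.11838627544784201
fence edgeL [0.1051 0.0335] [ 0.6862 -0.1477  0.0205]
fenceR [ 0.1042 -0.0165] [ 0.6794 -0.1973  0.0205]
fence top edge L [0.1168 0.0319] [ 0.6976 -0.1506  0.048 ]
fence top edge R [ 0.1173 -0.0167] [ 0.6924 -0.199   0.048 ]
cart FL [0.0947 0.0222] [ 0.6746 -0.1577  0.041 ]
cart FR [ 0.0959 -0.0138] [ 0.6715 -0.1935  0.041 ]
cart NL [0.0314 0.0243] [ 0.612  -0.1481  0.041 ]
NR [ 0.0307 -0.0117] [ 0.607  -0.1837  0.041 ]
stop FL [-0.0514  0.03  ] [ 0.5304 -0.1327  0.04  ]
stop FR [-0.0491 -0.0539] [ 0.5228 -0.2163  0.04  ]
stop RL [-0.1456  0.0298] [ 0.4369 -0.1218  0.04  ]
stop RR [-0.145  -0.0538] [ 0.4276 -0.2048  0.04  ]
tab [-0.1258  0.0074] [ 0.4539 -0.1463  0.08  ]
lever end [-0.0722  0.0048] [ 0.5068 -0.1552  0.125 ]
marker [ 0.342 -0.307  0.03 ]
weight [ 0.364 -0.057  0.03 ]
post [ 0.483 -0.364  0.03 ]
```

Request:
step_arm(increments="0 0 0 0 0 0.13; 0 0 0 0 0 0.13; 0 0 0 0 0 0.125", claw=-0.4)

```text
time: 0.4
tool_pos: [0.1449, -0.5302, 0.2048]
ee_rot: [-3.14, 0.0, -0.123]
wrist_force: [-0.2, 0.1, -0.8]
width: 0.0734
```

```bash
cat > go.py <<'E'
import sys
from jig import *
def go(x,y,z):
    o=get_obs();T=R.from_euler("xyz",o["ee_rot"])
    print("shift cm",(T.inv().apply(W(x,y,z)-o["tool_pos"])*100).round(2),"yawerr",(o["ee_rot"][2]-yaw).round(3),"tcp jig",J(o["tool_pos"]).round(4),o["tool_pos"][2].round(4),"rpy",o["ee_rot"].round(3),"F",o["wrist_force"].round(1),"t",o["time"],"w",o["width"].round(4))
if __name__=="__main__": go(*map(float,sys.argv[1:]))
E
python3 go.py -.132 .0074 .1; python3 -c "
import bench;print([k for k in dir(bench) if k[0]!='_'])"
```

```text
['IKError', 'calibration', 'close_job', 'get_obs', 'hold_point_z', 'snapshot']Traceback (most recent call last):
  File "go.py", line 6, in <module>
    if __name__=="__main__": go(*map(float,sys.argv[1:]))
                             ~~^^^^^^^^^^^^^^^^^^^^^^^^^^
  File "go.py", line 5, in go
    print("shift cm",(T.inv().apply(W(x,y,z)-o["tool_pos"])*100).round(2),"yawerr",(o["ee_rot"][2]-yaw).round(3),"tcp jig",J(o["tool_pos"]).round(4),o["tool_pos"][2].round(4),"rpy",o["ee_rot"].round(3),"F",o["wrist_force"].round(1),"t",o["time"],"w",o["width"].round(4))
                                                                                                                                                                                                                                                          ^^^^^^^^^^^^^^^^
AttributeError: 'float' object has no attribute 'round'
```

```bash
sed -i 's/o\["width"\].round(4)/round(o["width"],4)/' go.py; python3 go.py -.132 .0074 .1; python3 -c "
import bench;print(bench.hold_point_z)"
```

```text
shift cm [ 25.31 -41.88  10.52] yawerr -0.005 tcp jig [-0.3872 -0.4103] 0.2048 rpy [-3.14   0.    -0.123] F [-0.2  0.1 -0.8] t 0.4 w 0.0734
0.0188
```

Request:
step_arm(increments="2.5 -4.2 0 0 0 0; 2.5 -4.2 0 0 0 0; 2.5 -4.2 0 0 0 0; 2.5 -4.2 0 0 0 0; 2.5 -4.2 0 0 0 0")

```text
time: 0.9
tool_pos: [0.2945, -0.3349, 0.205]
ee_rot: [-3.141, 0.0, -0.119]
wrist_force: [0.4, -0.1, -0.0]
width: 0.0659
```

Request:
step_arm(increments="2.5 -4.2 0 0 0 0; 2.5 -4.2 0 0 0 0; 2.5 -4.2 0 0 0 0; 2.5 -4.2 0 0 0 0; 2.5 -4.0 0 0 0 0")

```text
time: 1.4
tool_pos: [0.4432, -0.1429, 0.2052]
ee_rot: [3.142, 0.0, -0.118]
wrist_force: [0.2, 0.2, 0.5]
width: 0.0658
```

```bash
python3 - <<'E'
from go import *
go(-.132,.0074,.06)
save("top","c1",260,180,400,320,4)
E
```

```text
shift cm [ 0.49  0.21 14.52] yawerr 0.001 tcp jig [-0.1368  0.0095] 0.2052 rpy [ 3.142  0.    -0.118] F [0.2 0.2 0.5] t 1.4 w 0.0658
```

View pics/c1.png

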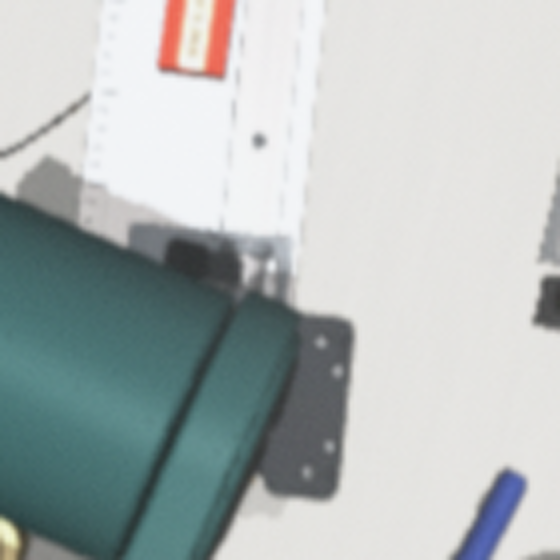

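The arm now covers the tab. The lever's black grip at about (185,258) in the crop is still clear ahead of the gripper body. Next I descend over the tab.

Request:
step_arm(increments="0.5 0.2 4 0 0 0; 0 0 4 0 0 0; 0 0 3 0 0 0; 0 0 2 0 0 0; 0 0 2 0 0 0")

```text
time: 1.95
tool_pos: [0.4463, -0.1473, 0.0535]
ee_rot: [-3.141, 0.002, -0.118]
wrist_force: [0.5, -1.4, -0.1]
width: 0.0658
```

```bash
python3 - <<'E'
from go import *
go(-.132,.0074,.055)
save("side","c2",270,170,470,320,4)
E
```

```text
shift cm [ 0.12 -0.18 -0.15] yawerr 0.0 tcp jig [-0.1332  0.0056] 0.0535 rpy [-3.141e+00  2.000e-03 -1.180e-01] F [ 0.5 -1.4 -0.1] t 1.95 w 0.0658
```

View pics/c2.png

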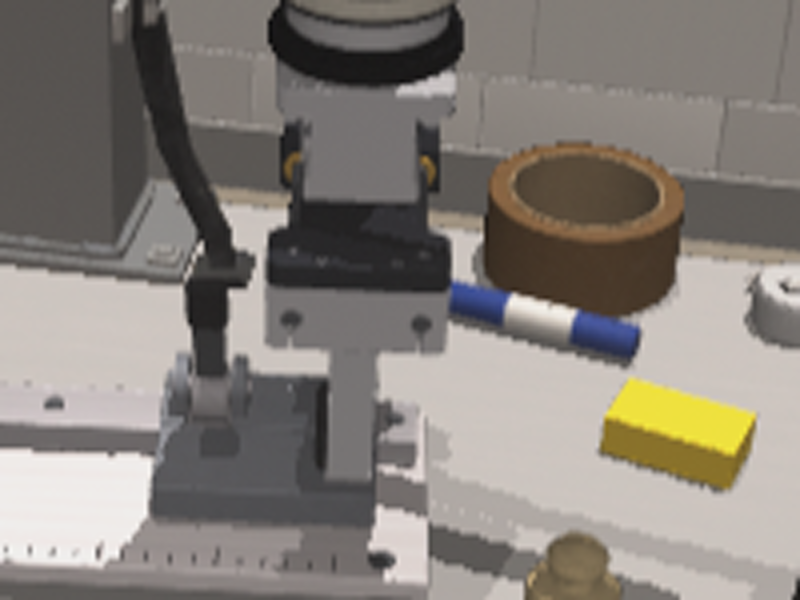

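The fingers straddle the tab, with the near finger at about (350,415), and the body is clear of the lever at about (205,340). Gripping now.

Request:
step_arm(increments="0 0 0 0 0 0; 0 0 0 0 0 0; 0 0 0 0 0 0; 0 0 0 0 0 0; 0 0 0 0 0 0", claw=1)

```text
time: 2.5
tool_pos: [0.4478, -0.1478, 0.0564]
ee_rot: [3.141, -0.002, -0.118]
wrist_force: [0.3, -0.9, -0.5]
width: 0.0288
```

Request:
step_arm(increments="1 0 0 0 0 0; 1.5 0 0 0 0 0; 1.5 0 0 0 0 0; 1.5 0 0 0 0 0; 1 0 0 0 0 0")

```text
time: 3.0
tool_pos: [0.5132, -0.1511, 0.0558]
ee_rot: [-3.134, 0.001, -0.117]
wrist_force: [-2.2, 10.2, 5.2]
width: 0.0141
```

```bash
python3 go.py -.04 .0074 .055
```

```text
shift cm [2.63 0.23 0.07] yawerr 0.001 tcp jig [-0.0663  0.0096] 0.0558 rpy [-3.134e+00  1.000e-03 -1.170e-01] F [-2.2 10.2  5.2] t 3.0 w 0.0141
```

Request:
step_arm(increments="0 -0.2 0 0 0 0; 0 0 0 0 0 0")

```text
time: 3.2
tool_pos: [0.514, -0.1512, 0.0558]
ee_rot: [-3.138, -0.002, -0.117]
wrist_force: [3.3, 4.8, 2.2]
width: 0.0138
```

```bash
python3 - <<'E'
from go import *
go(-.04,.0096,.055)
a=save("side","x",0,0,2,2,1);b=save("top","x",0,0,2,2,1)
c=np.hstack([cv2.resize(a[200:320,220:380],None,fx=3,fy=3,interpolation=cv2.INTER_CUBIC),cv2.resize(b[130:290,270:350],(240,480))[:360*1]])
c=np.zeros((480,770,3),np.uint8);c[:360,:480]=cv2.resize(a[200:320,220:380],(480,360),interpolation=cv2.INTER_CUBIC);c[:,490:770]=cv2.resize(b[130:290,270:363],(280,480),interpolation=cv2.INTER_CUBIC)
cv2.imwrite("pics/c3.png",c)
E
```

```text
shift cm [2.55 0.   0.08] yawerr 0.001 tcp jig [-0.0655  0.0096] 0.0558 rpy [-3.138e+00 -2.000e-03 -1.170e-01] F [3.3 4.8 2.2] t 3.2 w 0.0138
```

View pics/c3.png

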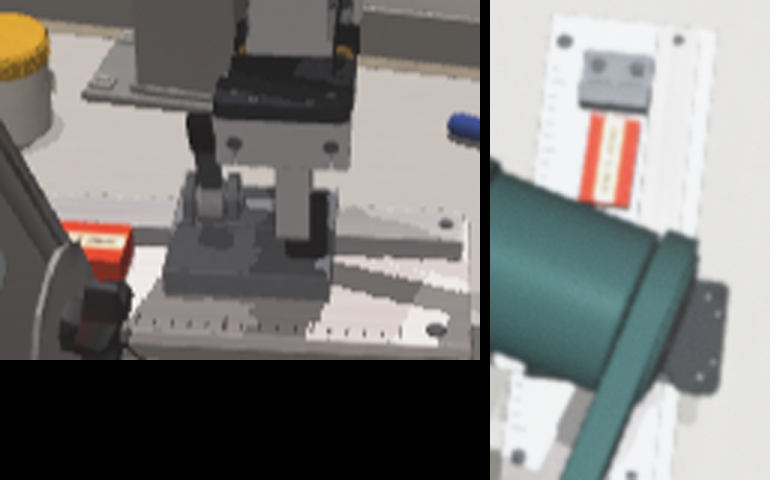

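The near finger holds the front part of the tab, with its centre at about (293,200) against the tab's (305,200). The lever is still upright and clear of the body, and about 33 mm of travel remains.

Request:
step_arm(increments="0.5 0 0 0 0 0; 0.5 0 0 0 0 0; 0.5 0 0 0 0 0; 0.5 0 0 0 0 0; 0 0 0 0 0 0")

```text
time: 3.8
tool_pos: [0.5329, -0.1535, 0.0558]
ee_rot: [-3.137, -0.0, -0.118]
wrist_force: [0.7, 5.7, 2.6]
width: 0.0134
```

Request:
step_arm(increments="0.2 0 0 0 0 0; 0.2 0 0 0 0 0; 0.2 0 0 0 0 0; 0.2 0 0 0 0 0; 0 0 0 0 0 0")

```text
time: 4.3
tool_pos: [0.5401, -0.1543, 0.0558]
ee_rot: [-3.137, 0.001, -0.118]
wrist_force: [-1.4, 5.6, 3.6]
width: 0.0138
```

Request:
step_arm(increments="0.1 0 0 0 0 0; 0.1 0 0 0 0 0; 0 0 0 0 0 0; 0 0 0 0 0 0")

```text
time: 4.7
tool_pos: [0.5418, -0.1546, 0.0558]
ee_rot: [-3.137, 0.001, -0.118]
wrist_force: [-1.5, 6.2, 4.1]
width: 0.014
```

```bash
python3 go.py -.032 .0096 .055
```

```text
shift cm [0.55 0.   0.08] yawerr 0.001 tcp jig [-0.0375  0.0096] 0.0558 rpy [-3.137e+00  1.000e-03 -1.180e-01] F [-1.5  6.2  4.1] t 4.7 w 0.014
```

Request:
step_arm(increments="0.1 0 0 0 0 0; 0.1 0 0 0 0 0; 0 0 0 0 0 0; 0 0 0 0 0 0")

```text
time: 5.1
tool_pos: [0.5438, -0.1548, 0.0558]
ee_rot: [-3.137, 0.001, -0.118]
wrist_force: [-1.2, 6.2, 3.8]
width: 0.014
```

Request:
step_arm(increments="0.1 0 0 0 0 0; 0.1 0 0 0 0 0; 0 0 0 0 0 0; 0 0 0 0 0 0")

```text
time: 5.5
tool_pos: [0.5445, -0.1549, 0.0558]
ee_rot: [-3.137, 0.004, -0.118]
wrist_force: [-5.2, 6.4, 6.0]
width: 0.0137
```

```bash
python3 - <<'E'
from go import *
go(-.032,.0096,.055)
b=save("top","c4",290,130,350,190,10)
E
```

```text
shift cm [0.28 0.   0.08] yawerr 0.001 tcp jig [-0.0348  0.0096] 0.0558 rpy [-3.137  0.004 -0.118] F [-5.2  6.4  6. ] t 5.5 w 0.0137
```

View pics/c4.png

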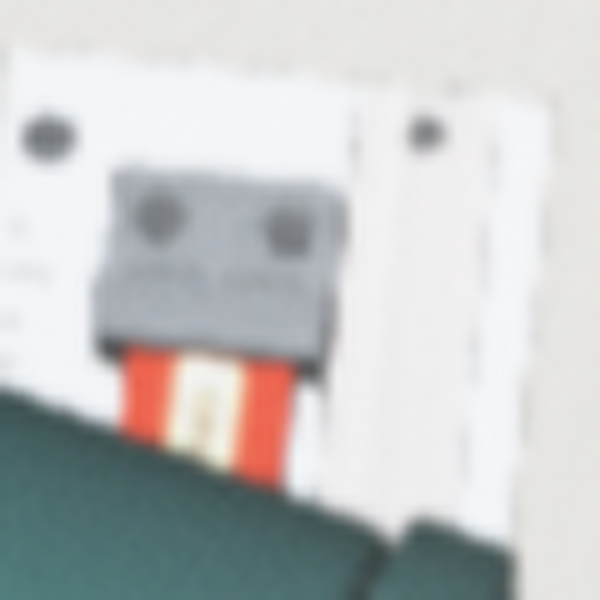

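The carton's far edge, from about (125,350) to (290,365), now lies flush with the fence, and the push force has risen. I'll press a little more to make it snug.

Request:
step_arm(increments="0.1 0 0 0 0 0; 0.1 0 0 0 0 0; 0 0 0 0 0 0; 0 0 0 0 0 0")

```text
time: 5.95
tool_pos: [0.5445, -0.1549, 0.0558]
ee_rot: [-3.137, 0.009, -0.118]
wrist_force: [-10.2, 7.8, 8.5]
width: 0.0135
```

Request:
step_arm(increments="0 0 0 0 0 0; 0 0 0 0 0 0; 0 0 0 0 0 0; 0 0 0 0 0 0; 0 0 0 0 0 0", claw=-0.4)

```text
time: 6.45
tool_pos: [0.5479, -0.1577, 0.0554]
ee_rot: [3.141, -0.0, -0.118]
wrist_force: [-1.1, -0.3, -0.7]
width: 0.0502
```

Request:
step_arm(increments="-0.6 0 -1 0 0 0; -0.4 0 -3 0 0 0; 0 0 -3.5 0 0 0; 0 0 -3.5 0 0 0; 0 0 -3.5 0 0 0")

```text
time: 6.95
tool_pos: [0.5374, -0.1563, 0.2028]
ee_rot: [3.141, -0.001, -0.118]
wrist_force: [0.7, 0.4, 0.0]
width: 0.0657
```

Request:
step_arm(increments="0 0 0 0 0 -0.145; 0 0 0 0 0 -0.145; 0 0 0 0 0 -0.145; 0 0 0 0 0 -0.145; 0 0 0 0 0 -0.145", claw=1)

```text
time: 7.45
tool_pos: [0.5376, -0.1563, 0.2014]
ee_rot: [3.141, -0.0, 0.613]
wrist_force: [1.2, 0.2, 0.5]
width: 0.0289
```

Request:
step_arm(increments="0 0 0 0 0 -0.145; 0 0 0 0 0 -0.145; 0 0 0 0 0 -0.145; 0 0 0 0 0 -0.145; 0 0 0 0 0 -0.145")

```text
time: 7.95
tool_pos: [0.5376, -0.1563, 0.2014]
ee_rot: [3.141, 0.0, 1.338]
wrist_force: [-0.4, -0.2, 0.1]
width: 0.0004
```

```bash
python3 - <<'E'
from go import *
go(.02,-.06,.18)
b=save("top","c5",260,120,380,240,5)
E
```

```text
shift cm [-5.98  6.88  2.15] yawerr 1.456 tcp jig [-0.0415  0.0073] 0.2014 rpy [3.141 0.    1.338] F [-0.4 -0.2  0.1] t 7.95 w 0.0004
```

View pics/c5.png

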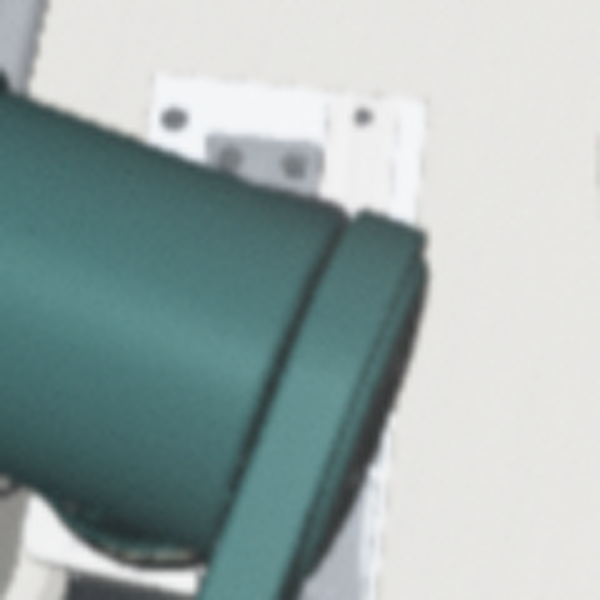

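The arm hides the stop here. The fence at about (265,160) is unmoved. I'll check the console's height against the wrist link before moving 6 cm toward it.

```bash
python3 - <<'E'
from go import *
def tri(a,b):
    e1,d1=ray("top",a);e2,d2=ray("side",b)
    s=np.linalg.lstsq(np.c_[d1,-d2],e2-e1,rcond=None)[0];p,q=e1+s[0]*d1,e2+s[1]*d2
    print((p+q)/2,J((p+q)/2),"gap",np.linalg.norm(p-q))
tri((160,160),(215,240));tri((182,35),(35,222))
for z in(.05,.1,.15):print(z,J(on("top",(235,190),z)),J(on("top",(272,100),z)))
print(get_obs()["joint_positions"].round(3))
for z in (.2,.3,.4): print([J(on("top",(260+x/5,120+y/5),z)).round(3) for x,y in((340,205),(10,90),(0,480))])
E
python3 -c "
import sys;sys.path.insert(0,'.')
from h import *
a=save('side','c6',100,60,420,300,2.5)"
```

```text
[0.63823244 0.06789082 0.27536522] [0.03199314 0.24188253] gap 0.0051690296995338045
[0.85113872 0.03322952 0.2825793 ] [0.24750303 0.23261018] gap 0.012857416737621773
0.05 [0.03023455 0.15894657] [0.2298069 0.1037083]
0.1 [0.02189383 0.14869348] [0.21178905 0.09613368]
0.15 [0.01355311 0.13844039] [0.19377119 0.08855906]
[-0.384  0.109  1.355 -0.     1.677 -0.155]
[array([ 0.075, -0.031]), array([0.104, 0.091]), array([-0.037,  0.078])]
[array([ 0.05 , -0.034]), array([0.076, 0.075]), array([-0.049,  0.064])]
[array([ 0.026, -0.036]), array([0.048, 0.058]), array([-0.06 ,  0.049])]
```

View pics/c6.png

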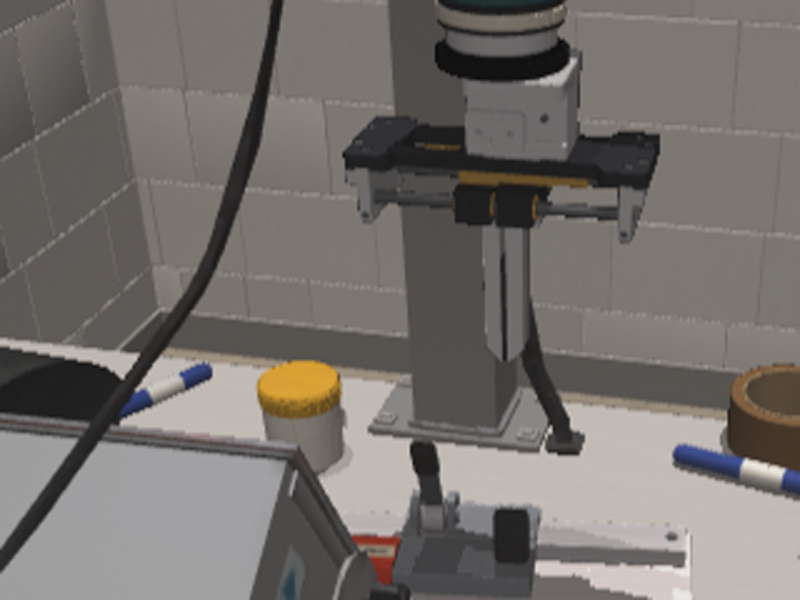

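The lever is upright (tip at about (425,445)), the stop has stayed put against the carton, and the wrist is well above the console.

Request:
step_arm(increments="-1 1 0 0 0 -0.115; -2.4 2 0 0 0 0; -2 2 0 0 0 0; -1 1.1 0 0 0 0; 0 0 0 0 0 0")

```text
time: 8.55
tool_pos: [0.5895, -0.2297, 0.2]
ee_rot: [-3.141, 0.0, 1.442]
wrist_force: [-0.1, 0.6, 0.5]
width: 0.0005
```

```bash
python3 - <<'E'
from go import *
go(.02,-.05,.105)
p=(100+425/2.5,60+448/2.5);q=on("side",p,.13);print("tip",q,J(q))
q=on("side",(100+513/2.5,60+518/2.5),.08);print("tab top",q,J(q))
E
```

```text
shift cm [0.95 0.12 9.5 ] yawerr 1.561 tcp jig [ 0.0187 -0.0594] 0.2 rpy [-3.141  0.     1.442] F [-0.1  0.6  0.5] t 8.55 w 0.0005
tip [ 0.59223803 -0.15975512  0.13      ] [0.01320791 0.01039759]
tab top [ 0.53438352 -0.14691731  0.08      ] [-0.04575792  0.01631235]
```

Request:
step_arm(increments="0.2 -0.2 4 0 0 0; 0 0 3.5 0 0 0; 0 0 2 0 0 0; 0 0 0 0 0 0")

```text
time: 8.95
tool_pos: [0.5845, -0.224, 0.1015]
ee_rot: [-3.134, -0.003, 1.446]
wrist_force: [0.4, 0.4, -0.5]
width: 0.0005
```

Request:
step_arm(increments="0.6 0 0 0 0 0; 0.6 0 0 0 0 0; 0.6 0 0 0 0 0; 0.6 0 0 0 0 0; 0 0 0 0 0 0")

```text
time: 9.45
tool_pos: [0.591, -0.2012, 0.1065]
ee_rot: [3.14, 0.0, 1.448]
wrist_force: [-0.4, -0.2, -0.4]
width: 0.0006
```

```bash
python3 - <<'E'
from go import *
go(.02,-.05,.105)
a=save('side','c7',200,160,360,300,4)
# waypoints: lever pivot y -.033, corner r .07
for d in (72,60,50,40,30,20,10,0):
    t=np.radians(d);print(d,(np.array([-.033+.07*np.cos(t)-.005*np.sin(t)-.008,.05+.07*np.sin(t)+.005*np.cos(t)])).round(4))
E
```

```text
shift cm [-1.91  0.32  0.15] yawerr 1.566 tcp jig [ 0.0168 -0.0309] 0.1065 rpy [3.14  0.    1.448] F [-0.4 -0.2 -0.4] t 9.45 w 0.0006
72 [-0.0241  0.1181]
60 [-0.0103  0.1131]
50 [0.0002 0.1068]
40 [0.0094 0.0988]
30 [0.0171 0.0893]
20 [0.0231 0.0786]
10 [0.0271 0.0671]
0 [0.029 0.055]
```

View pics/c7.png

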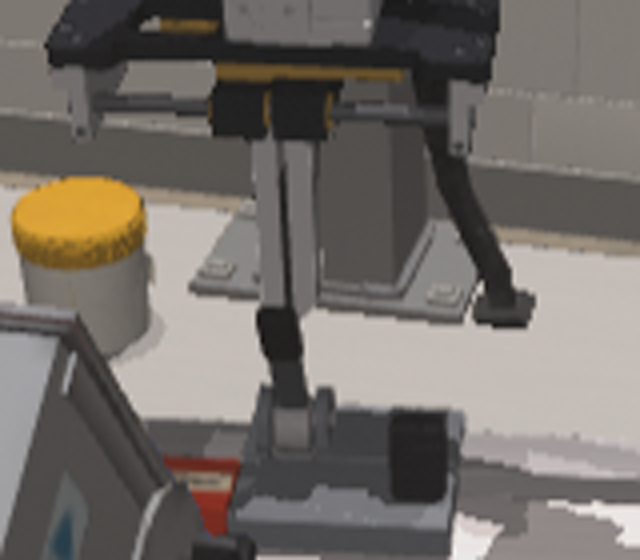

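The finger sits just behind the lever's black grip, at about (280,320), and is centred on it. I'll sweep it over along the arc.

Request:
step_arm(increments="0.7 0 0 0 0 0; 0.7 0 0 0 0 0; 0.7 0 0 0 0 0; 0.5 0.0 0.15 0 0 0; 0.5 0 0.2 0 0 0")

```text
time: 10.0
tool_pos: [0.5943, -0.1717, 0.102]
ee_rot: [3.141, 0.001, 1.446]
wrist_force: [0.1, -4.1, 0.2]
width: 0.0001
```

Request:
step_arm(increments="0.45 0 0.3 0 0 0; 0.45 0 0.35 0 0 0; 0.4 0 0.45 0 0 0; 0.4 0 0.45 0 0 0; 0 0 0 0 0 0")

```text
time: 10.5
tool_pos: [0.5964, -0.1533, 0.0857]
ee_rot: [-3.141, -0.002, 1.448]
wrist_force: [-0.3, -1.3, 0.3]
width: 0.0004
```

```bash
python3 go.py .0168 .023 .078
```

```text
shift cm [0.57 0.02 0.77] yawerr 1.566 tcp jig [0.0166 0.0173] 0.0857 rpy [-3.141e+00 -2.000e-03  1.448e+00] F [-0.3 -1.3  0.3] t 10.5 w 0.0004
```

Request:
step_arm(increments="0.3 0 0.4 0 0 0; 0.3 0 0.4 0 0 0; 0.2 0 0.5 0 0 0; 0.2 0 0.6 0 0 0; 0.1 0 0.6 0 0 0")

```text
time: 11.0
tool_pos: [0.5978, -0.1433, 0.0614]
ee_rot: [3.141, -0.0, 1.447]
wrist_force: [-0.8, -2.0, 5.5]
width: 0.0001
```

Request:
step_arm(increments="0.1 0 0.4 0 0 0; 0 0 0.2 0 0 0; 0 0 0.2 0 0 0; 0 0 0 0 0 0; 0 0 0 0 0 0")

```text
time: 11.5
tool_pos: [0.598, -0.1426, 0.0551]
ee_rot: [3.141, -0.0, 1.447]
wrist_force: [-2.5, -1.6, 8.6]
width: 0.0008
```

```bash
python3 go.py .0168 .029 .053
```

```text
shift cm [ 0.09 -0.01  0.21] yawerr 1.565 tcp jig [0.0169 0.0281] 0.0551 rpy [ 3.141 -0.     1.447] F [-2.5 -1.6  8.6] t 11.5 w 0.0008
```

Request:
step_arm(increments="0 0 0.2 0 0 0; 0 0 0.2 0 0 0; 0 0 0 0 0 0; 0 0 0 0 0 0")

```text
time: 11.9
tool_pos: [0.5981, -0.1426, 0.0548]
ee_rot: [3.139, 0.0, 1.447]
wrist_force: [-8.3, -0.2, 20.5]
width: 0.0004
```

Request:
step_arm(increments="0 0 -2 0 0 0; 0 0 -3 0 0 0; 0 0 -4 0 0 0; 0 0 -4 0 0 0; 0 0 -4 0 0 0")

```text
time: 12.4
tool_pos: [0.5975, -0.1411, 0.2195]
ee_rot: [-3.14, -0.003, 1.448]
wrist_force: [0.6, -1.3, -0.4]
width: 0.0008
```

Request:
step_arm(increments="-4 -4 0 0 0 0; -4 -4 0 0 0 0; -4 -4 0 0 0 0; -4 -4 0 0 0 0; -4 -4 0 0 0 0")

```text
time: 12.9
tool_pos: [0.3994, -0.2957, 0.2183]
ee_rot: [3.141, -0.003, 1.449]
wrist_force: [0.7, -0.3, 0.1]
width: 0.0002
```

Request:
step_arm(increments="-3 -4 0 0 0 0; -3 -4 0 0 0 0; -3 -2 0 0 0 0; -3 0 0 0 0 0; -3 0 0 0 0 0")

```text
time: 13.4
tool_pos: [0.2826, -0.4328, 0.2187]
ee_rot: [3.14, -0.002, 1.446]
wrist_force: [0.8, -0.5, -0.1]
width: 0.0004
```

```bash
python3 - <<'E'
from go import *
go(0,0,.2)
a=save("side","x",0,0,2,2,1);b=save("top","f",0,0,2,2,1);cv2.imwrite("pics/topf.png",b)
c=np.zeros((594,800,3),np.uint8);c[:,:330]=cv2.resize(b[125:305,260:360],(330,594),interpolation=cv2.INTER_CUBIC);c[:345,335:795]=cv2.resize(a[210:330,220:380],(460,345),interpolation=cv2.INTER_CUBIC)
cv2.imwrite("pics/c8.png",c)
E
```

```text
shift cm [29.89 26.02  1.99] yawerr 1.565 tcp jig [-0.262  -0.2974] 0.2187 rpy [ 3.140e+00 -2.000e-03  1.446e+00] F [ 0.8 -0.5 -0.1] t 13.4 w 0.0004
```

View pics/c8.png

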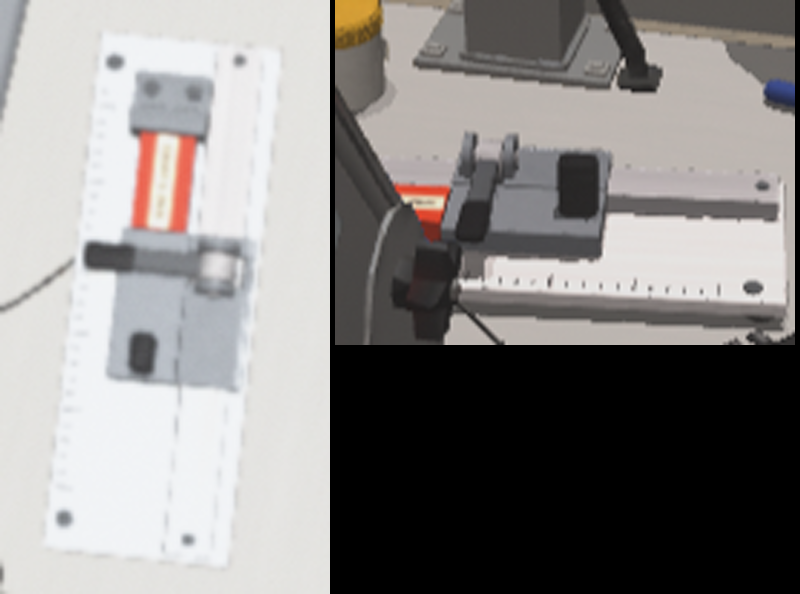

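The top view shows the lever level across the stop, with its tip at about (88,255). The carton is flush against both the fence (row ~133) and the stop face (row ~232), with no visible gap at either end. Handing in.

```bash
python3 -c "
from bench import *
print(close_job())"
```

```text
the job is handed in; nothing more can be done
None
```

The job is done and handed in at about 13.5 s; it gives no verdict. I gripped the stop by its tab and slid it up until the carton pressed against the end fence. The push force rose to about 10 N there with no further travel. I then let go and swept the lever down with the closed fingers to its hard limit, where the fingertip stopped at 54.8 mm under 20 N (level is about 55 mm).

- **Final pictures:** The lever is level and the carton lies flat and straight, with no visible gap at the fence or the stop. I did not measure the final gap between stop and fence in millimetres.
- **Bystanders:** The arm kept away from the marker, test weight and jar and was clear of everything at hand-in. The marker and jar stood where they had been in the side views. I did not re-measure any of the three.
- **Disagreements:** The side camera put the lever tip and tab about 1 cm too far in y, so I used the top-view values. The first grip on the tab slipped about 7 mm because the fingers had not fully closed. That did no harm.

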